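# Fetch the red bead tube from under its turning cover and put it on the counter display

## Task

Turn the clear D-shaped cover of the tube block, pushing the orange post at its edge, until its straight edge squarely faces the red-capped bead tube and leaves it uncovered. Lift that tube straight up out of its deep well, then stand it in the free channel of the leaning counter display, foot down on the ledge and its back along the sloping board: tilt it to the board's slope and lower it all the way before you let go. Leave the other tubes and the things on the counter where they are.

Things in the scene. Friction and masses are not known exactly. Their poses are not given: they have to be found in the camera images.
- stand: Tube block, fixed: brown wood, 160 x 160 x 95 mm high; origin under its centre, z up. Three round wells 30 mm wide, 80 mm deep (floor 15 mm above the counter), axes 50 mm from the centre towards its own +y, -x and -y, none towards +x, hold the red, blue and yellow tubes in any order. All heights below are above the counter. A 16 mm steel spindle at the centre carries the cover.
- cover (a joint): Angle (rad) of the clear cover about the block's vertical centre axis, anticlockwise from above positive, range -3.5 to 3.5; at 0 its straight edge looks along the block's +x. Orange-rimmed disc, radius 90 mm, heights 148 to 153 mm, cut off along a straight edge 18 mm from the axis, past which fingers reach the tube it faces. Turns stiffly (2 N at the post), stays where left.
- cover_flat (a point): Point of the cover in the middle of the cut-off side: 50 mm from the block's axis at right angles to the straight edge, 148 mm above the counter (in empty air). With the cover rightly turned it stands over the axis of the red tube.
- cover_post (a point): Centre of the top of the cover's orange post, an upright pin 18 mm thick that stands 35 mm up from the cover's top (its top is 188 mm above the counter), 70 mm from the block's axis on the side opposite to cover_flat.
- tube_red: The wanted tube: clear plastic tube, 28 mm thick and 90 mm long, with red and brass beads inside, closed by a red ribbed cap 32 mm thick and 35 mm high; 125 mm long in all, about 90 g. Origin at the centre of its foot, z along its axis to the cap. It starts upright in one of the wells, its foot 15 mm above the counter, so the cap is from 105 to 140 mm above the counter.
- display: Fixed counter display of white board and pale wood on a 130 x 210 mm foot; it looks away from the robot. Origin under its middle, 75 mm below the cradle's. Board 200 mm wide and 70 mm long up the slope; ledge 38 mm deep with a front lip 8 mm high; each channel is 38 mm wide between ribs that stand 14 mm out of the board over its whole length.
- cradle: Sloping part of the display. Origin: middle of the corner of board and ledge, 75 mm above the counter. z runs up the board, which leans back 25 degrees from vertical, top towards the robot; x stands out of the board's face, y runs along the ledge. Two channels, at y = +45 mm (free) and -45 mm (green tube). A tube in one lies along z, axis 14 mm off the board, cap above the board's top edge.
- slot (a point): Where the middle of the tube's foot belongs: on the ledge in the free channel, at x = 14, y = 45, z = 0 mm of the cradle.
- tube_blue: Bead tube of the same make as tube_red (125 mm, same sizes and origin), blue cap and blue and white beads, in another well.
- tube_yellow: Bead tube of the same make as tube_red (125 mm, same sizes and origin), yellow cap and yellow and copper beads, in another well.
- tube_green: Bead tube of the same make as tube_red (125 mm, same sizes and origin), green cap and beads, leaning in the display's other channel.
- spool_pink: Spool of pink ribbon lying flat on the counter, 70 mm wide and 26 mm high, origin at the centre of its underside.
- spool_green: Spool of green ribbon lying flat on the counter, 70 mm wide and 26 mm high, origin at the centre of its underside.
- jar: Amber jar with a metal lid, 64 mm wide and 85 mm high, origin at the centre of its underside.
- cup: Blue cup, 72 mm wide and 70 mm high, origin at the centre of its underside.

How it is judged (in metres and radians):
On the way, in this order (a step that is already met when the one before it is completed fails the run):
1. the cover is turned so that its straight edge faces the red tube (cover_flat within 16 mm of the tube's axis, seen from above), the tube still down in its well (horizontal distance between cover_flat and tube_red below 0.016 m and height (world z) of tube_red below 0.025 m), for 0.2 s.
2. the red tube is lifted straight up, its foot clear above the block, upright within 15 degrees and still over its well (within 40 mm) (height (world z) of tube_red above 0.098 m and angle between tube_red's own z axis and vertical below 0.26 rad and horizontal distance between cover_flat and tube_red below 0.04 m), for 0.05 s.
3. the red tube is lowered into the free channel, foot within 8 mm of the ledge and leaning as the board does (within 10 degrees), while the fingers still hold it (z of tube_red in the frame of cradle below 0.008 m and y of tube_red in the frame of cradle between 0.034 and 0.056 m and x of tube_red in the frame of cradle between 0.008 and 0.025 m and angle between the z axis of tube_red and the z axis of cradle, either way round below 0.17 rad and contact force between the fingers and tube_red above 1 N), for 0.1 s.
At the end, for the whole second after the job is handed in: The red tube stands at rest in the free channel of the display, cap up: foot on the ledge (within 5 mm), within 9 mm of the channel's middle, 9 to 22 mm from the board to the foot's centre, and its axis within 8 degrees of the board's slope (z of tube_red in the frame of cradle between -0.004 and 0.005 m and y of tube_red in the frame of cradle between 0.036 and 0.054 m and x of tube_red in the frame of cradle between 0.009 and 0.022 m and angle between the z axis of tube_red and the z axis of cradle, either way round below 0.14 rad and angle between tube_red's own z axis and vertical below 0.9 rad and linear speed of tube_red below 0.02 m/s and angular speed of tube_red below 0.2 rad/s); the robot touches nothing.
It fails at once if the blue, yellow or green tube moved more than 20 mm (distance of any of tube_blue, tube_yellow, tube_green from where it was at the start of the episode above 0.02 m).
It fails at once if a spool, the jar or the cup moved more than 20 mm (distance of any of spool_pink, spool_green, jar, cup from where it was at the start of the episode above 0.02 m).
It also fails if it takes over 58 s, if anything falls off the work surface, if the arm or the gripper's body presses on something with over 40 N, if the wrist force passes 120 N, or if a joint passes its speed limit or range.

## Robot

A 7-joint arm with a two-finger parallel gripper is mounted at the origin on the work surface. World frame = base frame: x ahead of the robot, y to its left, z up, the work surface at z = 0. Lengths are in m, angles in degrees, forces in N, time in s.
With the tool pointing down it reaches from about 0.35 to 0.775 m from the base axis. Payload 3.1 kg.
Tool frame: the origin (TCP) lies on the centre line of the jaws, within the pads' length; the fingertips stand 17 mm ahead of it and the grasp point (between the pads) lies 2 mm behind it (robot.tip_reach is the distance from the TCP to the fingertips, in m); z points along the fingers, y is the line along which they close (so a half turn about z gives the same grasp; the last joint's range is limited). The gripper opens to 85 mm and grips with 20 to 120 N. Pads are 22 mm wide; open, the fingers measure 114 mm over their backs; the gripper's body (76 mm by 85 mm) begins 54 mm behind the grasp point. The pads swing forward as they close: fully open they stand 13 mm farther back than shut.
Start: joints at [-68.738, 17.813, 0.802, 86.603, -0.252, 75.585, -1.558], TCP at [0.221, 0.504, 0.248] pointing down, gripper open.
Joint ranges: [-154.91, 154.91], [-16.99, 109.72], [-72.82, 74.43], [7.12, 147.25], [-82.49, 262.49], [11.32, 116.49], [-174.64, 174.64]. Speed limits (degrees/s): [159.86, 159.86, 180, 180, 180, 180, 180].

## Interface

Orientations are given as [roll, pitch, yaw] about the fixed x, y, z axes, in that order (R = Rz(yaw) Ry(pitch) Rx(roll)).
In Python, from station import robot, fingers, vision, workorder, recognise gives the robot as it stands. Calls block until the motion is done:
- robot.move_to(position, orientation): joint-space move of the TCP to a pose.
- robot.line_to(position, orientation=None, velocity=0.15, f_stop=None): straight line of the TCP; orientation=None keeps the orientation; velocity is the mean speed in m/s. With f_stop (N) it stops when the force on the tool has changed by that much, and returns True; else False.
- robot.move_j(angles): joint-space move.
- fingers.gripper_to(opening, force=None): opening from 0.0 (shut) to 1.0 (fully open); force is the grip in N (None keeps the last); returns when the fingers have stopped.
- robot.pause(seconds).
- robot.inverse_kinematics(position, orientation): joint angles nearest the present ones, or None.
- vision.grab_frame(name): name is "scene" or "top" or "wrist"; returns the picture (480x640x3 uint8, red, green, blue); there is no depth.
- vision.calibration(name): a dict with "mtx" (3x3 intrinsics, pixels), "extrinsics" (4x4, takes a point from world to camera coordinates); the wrist camera has in their place "T_tool_cam" (4x4, takes a point from camera to tool coordinates, whose origin is the TCP and whose axes are the flange's). Camera axes: x right, y up, looking along -z (the intrinsics and any distortion apply to the point x, -y, -z); pixel columns grow to the right and rows downward; lengths in m; the calibration is good to about 2 mm. A picture is of the moment at which its call begins: read the wrist's pose just before it. calibration takes no time and is no camera call.
A pose or a line that the arm cannot do raises robot.PlanningError and nothing moves.
- workorder.close_job(): hands the job in; it is judged then, once.
Trained networks look in the newest picture that a camera, given by its name, has taken for a name from the list of things; names that differ only in an ending like _2 or _b are one class to them, and where a whole thing is asked for, a point or a joint stands for the part that bears it (a point fixed in the world has none). Each returns a list of dicts, best first, with "p" (0 to 1); they miss things now and then, are a little off and sometimes report something else, mostly with a low value. They report only what shows in the picture. A call takes as long as a camera call.
- recognise(label, camera): "rect" ([centre column, centre row, width, height] in pixels, round what is visible of it).
Readings, each from a call of its own:
- robot.current_time_s(): time.
- robot.current_joint_positions(): joint angles.
- robot.current_dq(): joint speeds.
- robot.current_joint_torque(): joint torques, N m.
- robot.current_tool_pos(): TCP position.
- robot.current_eef_rot(): TCP orientation.
- robot.current_contact_force(): force on the tool from outside, world axes, zero at the start.
- robot.current_torque(): the same for the moment, N m.
- robot.current_finger_gap(): opening from 0.0 (shut) to 1.0 (fully open).
- robot.current_gripper_force(): force on a finger pad.
Only numpy, scipy, OpenCV 4.12 (cv2) and the standard library are available. Lean on these libraries where they do the work, as an engineer would, in place of code of your own. Each camera call takes 0.05 s, during which the arm holds its last target. There are 200 camera calls.

## Working session

There is one attempt and no reset: what is moved stays moved. The work goes in short steps, each a Python script; the robot and the scene stay as the last script left them, time stands still between calls to the robot, and variables do not carry over. Pictures are saved under pics/ and viewed, at most 10 in all, crops included, and the job is handed in when it is done.

```bash
mkdir -p pics; ls; python3 - <<'E'
from station import robot, fingers, vision, workorder, recognise
import cv2, numpy as np
for n in ("top","scene"):
    im=vision.grab_frame(n); cv2.imwrite(f"pics/{n}0.png",im[:,:,::-1])
    c=vision.calibration(n); print(n,{k:np.round(v,4).tolist() if not isinstance(v,str) else v for k,v in c.items()})
    for l in ("stand","cover","cover_post","tube_red","tube_blue","tube_yellow","tube_green","display","cradle"):
        print(l,[(np.round(d["rect"],1).tolist(),round(d["p"],2)) for d in recognise(l,n)[:2]])
print(vision.calibration("wrist"))
print(robot.current_time_s())
E
```

```text
pics
top {'mtx': [[467.5686, 0.0, 330.6684], [0.0, 467.5686, 246.3157], [0.0, 0.0, 1.0]], 'extrinsics': [[0.0247, -0.9997, -0.0034, -0.0038], [0.989, 0.0239, 0.1458, -0.6363], [-0.1457, -0.0069, 0.9893, -0.9632], [0.0, 0.0, 0.0, 1.0]]}
stand [([433.9, 293.4, 100.9, 89.1], 0.68)]
cover [([435.1, 308.1, 99.0, 63.3], 0.7)]
cover_post [([437.3, 309.2, 94.6, 65.5], 0.81)]
tube_red []
tube_blue [([406.7, 280.4, 10.0, 2.9], 0.6)]
tube_yellow []
tube_green []
display [([215.2, 295.8, 117.8, 72.1], 0.63)]
cradle [([211.2, 292.1, 110.9, 58.9], 0.77)]
scene {'mtx': [[478.8758, 0.0, 324.2775], [0.0, 478.8758, 242.3852], [0.0, 0.0, 1.0]], 'extrinsics': [[0.0572, 0.9983, 0.0141, -0.0568], [-0.5286, 0.0183, 0.8487, 0.2153], [0.8469, -0.056, 0.5287, -1.3814], [0.0, 0.0, 0.0, 1.0]]}
stand [([201.2, 243.7, 109.3, 138.0], 0.62)]
cover []
cover_post [([200.5, 198.1, 106.4, 51.5], 0.79)]
tube_red [([174.4, 229.5, 18.5, 21.2], 0.58)]
tube_blue [([231.8, 231.8, 21.2, 30.3], 0.75)]
tube_yellow [([214.9, 224.6, 11.1, 10.4], 0.63)]
tube_green [([165.3, 346.3, 50.7, 62.0], 0.71), ([419.7, 205.1, 17.0, 63.9], 0.62)]
display [([441.0, 248.6, 121.2, 100.5], 0.78), ([444.8, 229.1, 116.9, 47.6], 0.7)]
cradle [([440.8, 225.9, 113.8, 50.7], 0.89)]
{'mtx': array([[399.99941681,   0.        , 318.55857554],
       [  0.        , 399.99941681, 237.88382928],
       [  0.        ,   0.        ,   1.        ]]), 'T_tool_cam': array([[ 1.17235127e-04,  9.63114028e-01,  2.69093580e-01,
         6.84218236e-02],
       [ 9.99999826e-01,  4.26537304e-05, -5.88328837e-04,
        -1.16765275e-03],
       [-5.78105601e-04,  2.69093602e-01, -9.63113856e-01,
        -1.26032735e-01],
       [ 0.00000000e+00,  0.00000000e+00,  0.00000000e+00,
         1.00000000e+00]])}
1.0
```

```bash
python3 - <<'E'
import cv2
a=cv2.imread("pics/top0.png")[180:400,130:530]; b=cv2.imread("pics/scene0.png")[120:420,120:520]
cv2.imwrite("pics/top0c.png",cv2.resize(a,None,fx=2,fy=2,interpolation=3)); cv2.imwrite("pics/scene0c.png",cv2.resize(b,None,fx=2,fy=2,interpolation=3))
E
```

```text
(no output)
```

View pics/top0c.png

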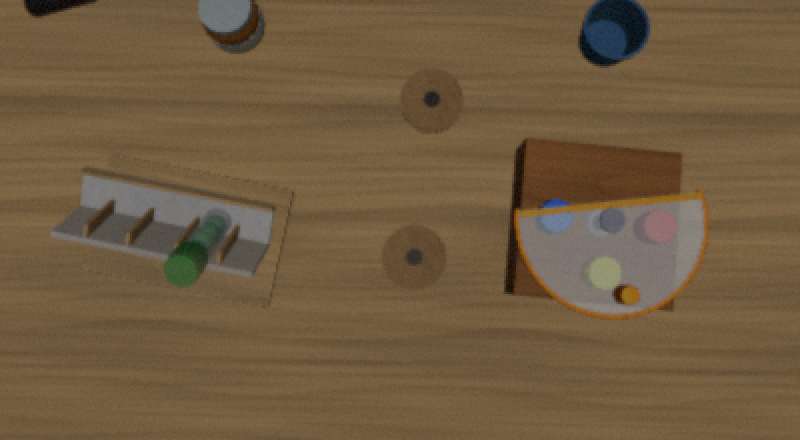

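View pics/scene0c.png

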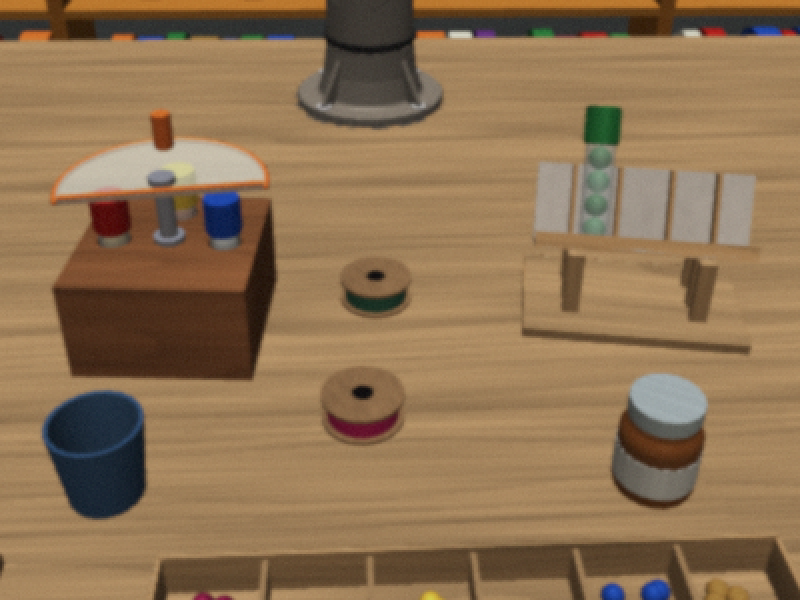

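The top view shows the block at right: crop spindle (612,220), red cap (660,227), blue (555,215), yellow (604,272), orange post (628,295). The cover's flat faces away from the robot. The display is at left, with green at (185,265). The free channel is to the left, between the ribs at (100,218) and (140,226). In the scene view red is at (110,215), blue at (223,215), and the post at (162,128).

```bash
cat > h.py <<'E'
from station import robot, fingers, vision, workorder, recognise
import cv2, numpy as np
from scipy.spatial.transform import Rotation as R
from scipy.optimize import least_squares
def cam(n, pose=None):
    """K, world->camera (4x4); pose=(pos,rpy) for the wrist"""
    c=vision.calibration(n)
    if n!="wrist": return c["mtx"],c["extrinsics"]
    T=np.eye(4); T[:3,:3]=R.from_euler("xyz",pose[1],degrees=True).as_matrix(); T[:3,3]=pose[0]
    return c["mtx"],np.linalg.inv(T@c["T_tool_cam"])
def proj(C,P):
    K,E=C; p=np.atleast_2d(P)@E[:3,:3].T+E[:3,3]; p=p*[1,-1,-1]
    q=p@K.T; return q[:,:2]/q[:,2:]
def ray(C,uv,z):
    K,E=C; d=np.linalg.inv(K)@[uv[0],uv[1],1]; d=E[:3,:3].T@(d*[1,-1,-1]); o=-E[:3,:3].T@E[:3,3]
    return o+d*(z-o[2])/d[2]
E
python3 - <<'E'
from h import *
C=cam("top"); np.set_printoptions(precision=4,suppress=True)
f=lambda x,y,z: print(x,y,ray(C,(x/2+130,y/2+180),z))
for p in [(612,220,.155),(660,227,.14),(555,215,.14),(604,272,.14),(628,295,.188),(525,140,.095),(682,155,.095),(185,265,.19),(80,172,.14),(272,208,.14),(52,233,.08),(252,272,.08),(430,100,.026),(413,258,.026)]: f(*p)
print(robot.current_tool_pos(),robot.current_eef_rot())
for pos in ([0.45,-0.2,0.38],[0.5,0.25,0.38]):
    for y in (0,180,90,-90): print(pos,y,np.array(robot.inverse_kinematics(pos,[180,0,y])))
E
```

```text
612 220 [ 0.5413 -0.1909  0.155 ]
660 227 [ 0.5366 -0.2404  0.14  ]
555 215 [ 0.5456 -0.1392  0.14  ]
604 272 [ 0.4923 -0.1862  0.14  ]
628 295 [ 0.4721 -0.1975  0.188 ]
525 140 [ 0.6245 -0.1156  0.095 ]
682 155 [ 0.6129 -0.2762  0.095 ]
185 265 [0.4891 0.2039 0.19  ]
80 172 [0.5761 0.3231 0.14  ]
272 208 [0.5457 0.1345 0.14  ]
52 233 [0.5182 0.3683 0.08  ]
252 272 [0.4837 0.1606 0.08  ]
430 100 [ 0.6765 -0.0189  0.026 ]
413 258 [ 0.5026 -0.0041  0.026 ]
[0.2206 0.5038 0.2483] [179.9957   0.0008 156.3505]
[0.45, -0.2, 0.38] 0 [-15.4303  10.6382  45.8793  80.766   -7.6192  91.7682 -60.284 ]
[0.45, -0.2, 0.38] 180 [-20.0795  11.5274  52.213   80.896   -9.092   91.9561 121.2537]
[0.45, -0.2, 0.38] 90 [-10.7268  10.0018  39.7592  80.6251  -6.3801  91.6439  28.4178]
[0.45, -0.2, 0.38] -90 [ -28.0897   14.1891   64.4416   81.0951  -12.7894   92.6132 -144.9387]
[0.5, 0.25, 0.38] 0 [ -51.9907   18.9875   34.673    69.9494  -10.6955   94.1766 -109.5901]
[0.5, 0.25, 0.38] 180 [-36.8778  17.4135  12.2694  69.3071  -3.6537  93.6465  64.6125]
[0.5, 0.25, 0.38] 90 [-45.1385  17.9781  24.2909  69.6656  -7.311   93.8266 -22.3957]
[0.5, 0.25, 0.38] -90 [-28.9084  17.3963   0.8532  68.9511  -0.2556  93.6544 151.8895]
```

```bash
python3 - <<'E'
from h import *
import json
out={}
for n,pos in (("disp",[0.52,0.25,0.36]),("block",[0.54,-0.19,0.36])):
    robot.move_to(pos,[180,0,180]); robot.pause(.2)
    p=robot.current_tool_pos(); r=robot.current_eef_rot()
    im=vision.grab_frame("wrist"); cv2.imwrite(f"pics/w_{n}.png",im[:,:,::-1]); out[n]=[list(map(float,p)),list(map(float,r))]
    for l in (("tube_green","cradle") if n=="disp" else ("tube_red","tube_blue","tube_yellow","cover_post")):
        print(l,[(np.round(d["rect"],1).tolist(),round(d["p"],2)) for d in recognise(l,"wrist")[:2]])
json.dump(out,open("poses.json","w")); print(out,robot.current_time_s())
E
```

```text
tube_green [([256.7, 187.6, 47.8, 72.0], 0.84), ([314.1, 211.4, 222.9, 105.1], 0.67)]
cradle [([315.4, 208.7, 225.5, 101.4], 0.96), ([16.4, 212.2, 32.9, 143.5], 0.73)]
tube_red [([479.9, 157.5, 70.2, 67.0], 0.19)]
tube_blue [([316.1, 169.1, 218.9, 155.0], 0.72), ([371.5, 227.3, 15.0, 8.4], 0.63)]
tube_yellow []
cover_post [([315.1, 170.2, 221.8, 151.4], 0.66)]
{'disp': [[0.5192501850424284, 0.2512475314798209, 0.3596498409295292], [179.9912813708696, -0.04952219542802717, -179.86534436715755]], 'block': [[0.5405408762114796, -0.18866177635649287, 0.3598902530850212], [179.97757822362058, -0.0017713291904172949, -179.85815470586047]]} 4.925
```

View pics/w_disp.png

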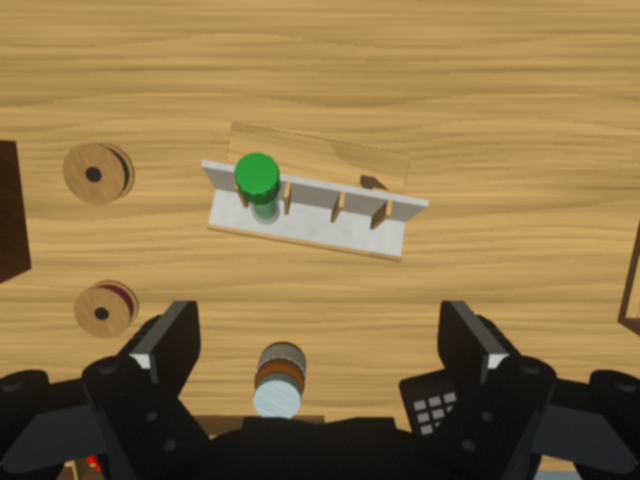

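View pics/w_block.png

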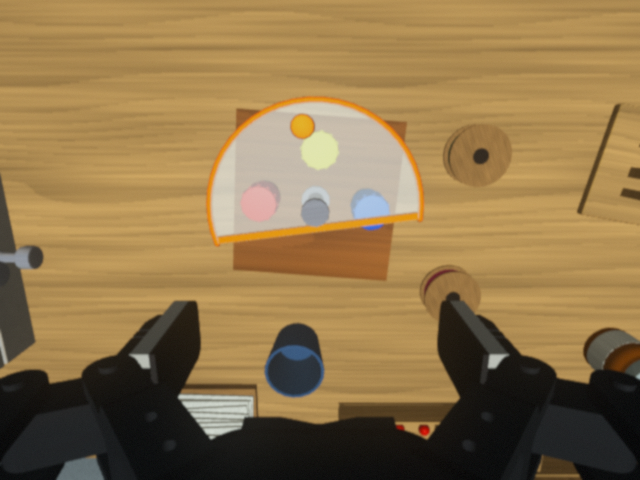

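The wrist views show the green cap at (258,174), board top corners at (202,160) and (428,203), and lip corners at (208,228) and (400,260). On the block they show red (260,202), blue (370,206), yellow (320,151), post (302,126), and spindle top (315,213). Next I fit both poses and check them with overlays.

```bash
cat > fit.py <<'E'
from h import *
import json
np.set_printoptions(precision=4,suppress=True)
po=json.load(open("poses.json")); T=cam("top"); WB=cam("wrist",po["block"]); WD=cam("wrist",po["disp"])
t=lambda x,y:(x/2+130,y/2+180)
def blk(p,L): c,s=np.cos(p[2]),np.sin(p[2]); return np.array([p[0]+c*L[0]-s*L[1],p[1]+s*L[0]+c*L[1],L[2]])
def crd(p,L): # cradle frame -> world
    M=R.from_euler("zy",[p[2],-np.radians(25)]).as_matrix(); return M@np.array(L)+[p[0],p[1],.075]
ob=[(WB,(0,-.05,.14),(260,202)),(WB,(0,.05,.14),(370,206)),(WB,(-.05,0,.14),(320,151)),(WB,(-.08,-.08,.095),(236,110)),(WB,(-.08,.08,.095),(407,122)),(WB,(.08,.08,.095),(387,279)),(WB,(.08,-.08,.095),(234,268)),
 (T,(0,-.05,.14),t(660,227)),(T,(0,.05,.14),t(555,215)),(T,(-.05,0,.14),t(604,272)),(T,(.08,.08,.095),t(525,140)),(T,(.08,-.08,.095),t(682,155))]
def fit(f,ob,x0):
    r=lambda p:np.concatenate([(proj(C,f(p,L))[0]-uv)*(1 if C is not T else 1.5) for C,L,uv in ob])
    s=least_squares(r,x0,loss="soft_l1"); print(s.x,np.degrees(s.x[2])); print(r(s.x).reshape(-1,2).round(1).tolist()); return s.x
B=fit(blk,ob,[.541,-.19,-.07])
od=[(WD,(.014,-.045,.125),(258,174)),(WD,(-.003,-.1,.07),(202,160)),(WD,(-.003,.1,.07),(428,203)),(WD,(.04,-.1,.004),(208,228)),(WD,(.04,.1,.004),(400,260)),
 (T,(.014,-.045,.125),t(185,265)),(T,(-.003,.1,.07),t(52,233)),(T,(-.003,-.1,.07),t(252,272)),(T,(.04,.1,.004),t(80,172)),(T,(.04,-.1,.004),t(272,208))]
D=fit(crd,od,[.53,.25,-.16])
for C,uv in ((WB,(302,126)),(T,t(628,295))):
    q=ray(C,uv,.188)[:2]-B[:2]; print("post",q,np.hypot(*q),"flat dir deg",np.degrees(np.arctan2(*(-q[::-1]))))
print("spindle top per z",[(z,ray(WB,(315,213),z)[:2]-B[:2]) for z in (.14,.155,.17)])
json.dump([B.tolist(),D.tolist()],open("fit.json","w"))
a=cv2.imread("pics/w_disp.png"); b=cv2.imread("pics/w_block.png")
S=3
def draw(im,C,f,p,lines,o,sz):
    im=cv2.resize(im[o[1]:o[1]+sz[1],o[0]:o[0]+sz[0]],None,fx=S,fy=S,interpolation=3)
    for L in lines:
        q=np.array([proj(C,f(p,l))[0] for l in L]); q=((q-o+.5)*S*8).astype(int)
        cv2.polylines(im,[q.reshape(-1,1,2)],False,(0,0,255),1,cv2.LINE_AA,3)
    return im
circ=lambda f:[f(a) for a in np.linspace(0,2*np.pi,40)]
dl=[[(0,-.1,.07),(0,.1,.07),(0,.1,0),(0,-.1,0),(0,-.1,.07)],[(.038,-.1,.008),(.038,.1,.008)],circ(lambda a:(.014+.016*np.cos(a),-.045+.016*np.sin(a),.125)),circ(lambda a:(.014+.014*np.cos(a),.045+.014*np.sin(a),0))]
for y in (.026,.064,-.026,-.064): dl.append([(0,y,.07),(.014,y,.07),(.014,y,0)])
bl=[[(-.08,-.08,.095),(-.08,.08,.095),(.08,.08,.095),(.08,-.08,.095),(-.08,-.08,.095)]]
for c in ((0,-.05),(0,.05),(-.05,0)): bl.append(circ(lambda a:(c[0]+.016*np.cos(a),c[1]+.016*np.sin(a),.14)))
A=draw(a,WD,crd,D,dl,(190,140),(250,130)); Bm=draw(b,WB,blk,B,bl,(200,90),(230,200))
cv2.imwrite("pics/ov.png",cv2.resize(np.vstack([A,cv2.copyMakeBorder(Bm[:,:690],0,0,0,60,0)]),None,fx=.6,fy=.6,interpolation=cv2.INTER_AREA))
E
python3 fit.py
```

```text
[ 0.5405 -0.1914 -0.0691] -3.961751948775153
[[-0.6, 1.4], [2.8, 5.4], [0.4, -1.6], [0.7, -2.6], [0.6, -1.7], [0.5, 0.4], [0.1, 1.1], [0.7, -0.4], [1.8, 1.3], [1.4, 1.4], [1.1, -1.0], [0.4, -1.4]]
[ 0.5313  0.2462 -0.1717] -9.838220321216546
[[-9.0, -0.3], [0.2, 5.1], [0.1, 0.5], [3.4, -1.2], [4.9, 0.5], [3.2, 4.3], [-1.0, 1.4], [3.3, 0.4], [-1.1, -0.8], [0.8, -0.6]]
post [-0.0689 -0.0101] 0.06959455164556719 flat dir deg 8.31285333788605
post [-0.0684 -0.0062] 0.06869294628579035 flat dir deg 5.144057212085479
spindle top per z [(0.14, array([ 0.0051, -0.0011])), (0.155, array([ 0.0019, -0.001 ])), (0.17, array([-0.0014, -0.0009]))]
```

View pics/ov.png

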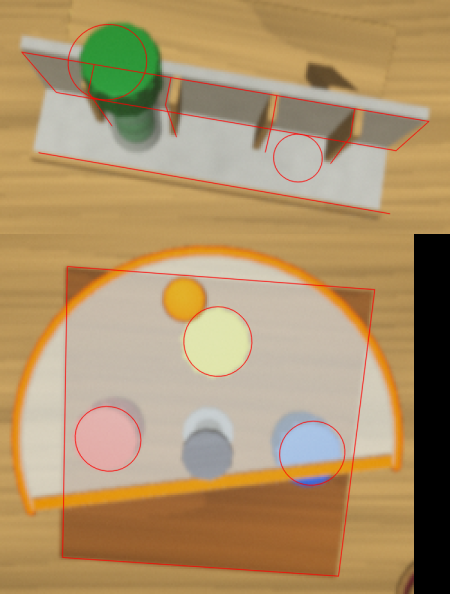

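The block overlay fits. The display model is sheared because I used extrinsic rotation order, so I'm correcting that and refitting.

```bash
sed -i 's/from_euler("zy"/from_euler("ZY"/; s/(370,206)/(370.5,204)/' fit.py; sed -i 's#A=draw(a#A=draw(a#; s#pics/ov.png#pics/ov2.png#' fit.py; python3 fit.py
```

```text
[ 0.5405 -0.1914 -0.0691] -3.9609763073058937
[[-0.6, 1.4], [2.3, 7.4], [0.4, -1.6], [0.7, -2.6], [0.6, -1.7], [0.5, 0.4], [0.1, 1.1], [0.7, -0.4], [1.8, 1.3], [1.4, 1.4], [1.1, -1.0], [0.4, -1.4]]
[ 0.5312  0.2436 -0.1667] -9.54982883924222
[[-0.9, 0.4], [0.3, 5.0], [0.4, 0.5], [-0.2, -0.5], [2.0, -0.8], [-2.7, 4.1], [-0.6, 0.5], [0.8, 1.0], [1.7, -1.0], [1.2, -0.1]]
post [-0.0689 -0.0101] 0.0695914553215489 flat dir deg 8.316957359215246
post [-0.0684 -0.0062] 0.06868957914049018 flat dir deg 5.14806598534691
spindle top per z [(0.14, array([ 0.0051, -0.0011])), (0.155, array([ 0.0019, -0.001 ])), (0.17, array([-0.0013, -0.0009]))]
```

View pics/ov2.png

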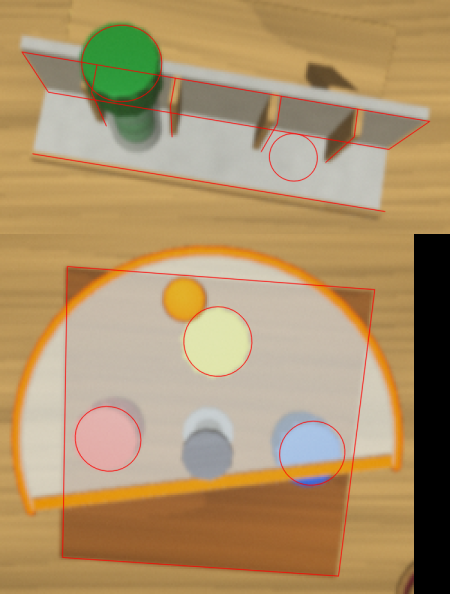

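```bash
python3 - <<'E'
from h import *
import json
B,D=json.load(open("fit.json")); c=np.array(B[:2]); yb=np.degrees(B[2])
P=lambda a,z:[*(c+.07*np.array([np.cos(np.radians(a)),np.sin(np.radians(a))])),z]
a0,a1=186.7,90+yb
fingers.gripper_to(.5,force=20)
robot.move_to(P(a0,.25),[180,0,a0])
print("stop",robot.line_to(P(a0,.178),velocity=.12,f_stop=8),robot.current_tool_pos())
fingers.gripper_to(.3); 
for a in np.linspace(a0,a1,9)[1:]:
    robot.line_to(P(a,.178),[180,0,a],velocity=.09)
print("F",robot.current_contact_force(),robot.current_tool_pos(),P(a1,.178))
fingers.gripper_to(.1,force=20); print("gap",robot.current_finger_gap(),robot.current_gripper_force(),robot.current_contact_force())
fingers.gripper_to(.5); robot.line_to(P(a1,.26))
# look at the result from above the red tube
robot.move_to([c[0],c[1],.36],[180,0,180]); robot.pause(.2)
p,r=list(map(float,robot.current_tool_pos())),list(map(float,robot.current_eef_rot())); im=vision.grab_frame("wrist"); cv2.imwrite("pics/w2.png",im[:,:,::-1])
C=cam("wrist",(p,r)); hsv=cv2.cvtColor(im,cv2.COLOR_RGB2HSV); print("t",robot.current_time_s())
S=3; o=np.array([190,80]); v=cv2.resize(im[80:280,190:440,::-1],None,fx=S,fy=S,interpolation=3)
g=np.radians(yb-90); n=np.array([np.cos(g),np.sin(g)]); tt=np.array([-n[1],n[0]])
for pts in ([np.r_[c+.018*n+s*.088*tt,.153] for s in (-1,1)],[np.r_[c+.05*n+.016*np.array([np.cos(q),np.sin(q)]),.14] for q in np.linspace(0,6.29,40)],[np.r_[c-.07*n+.009*np.array([np.cos(q),np.sin(q)]),.188] for q in np.linspace(0,6.29,40)]):
    q=((proj(C,pts)-o+.5)*S*8).astype(int); cv2.polylines(v,[q.reshape(-1,1,2)],False,(0,255,0),1,cv2.LINE_AA,3)
cv2.imwrite("pics/w2ov.png",v)
E
```

```text
stop False [ 0.47220132 -0.19999968  0.17905504]
F [-0.0023143  -0.69656792  0.04787007] [ 0.54508573 -0.12183696  0.17795571] [np.float64(0.5453767800419861), np.float64(-0.12155344757409706), 0.178]
gap 0.19728430446719503 20.1459002494812 [-2.36804343 -0.26668998  1.07431266]
t 12.9917
```

View pics/w2ov.png

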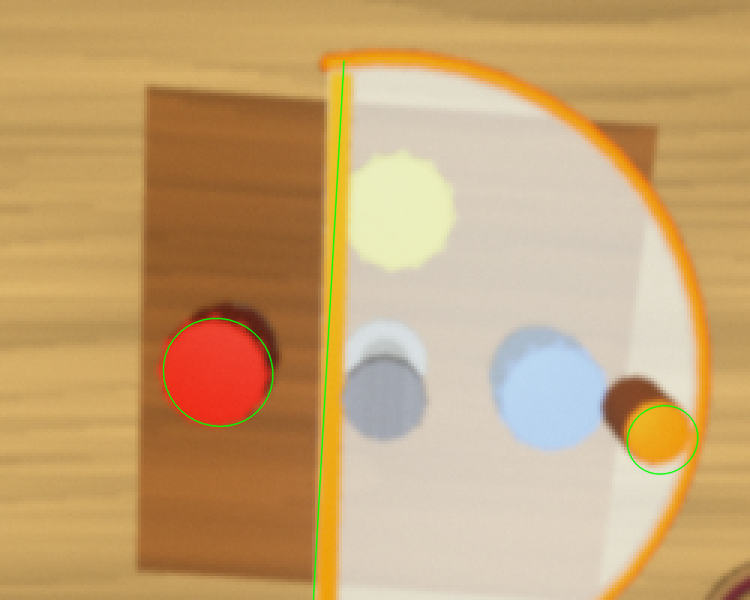

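The cover now faces red within about 2° (edge at crop x≈320, red cap at (216,372), matching the model). Next I grasp and lift, after checking IK for the placing poses.

```bash
cat > place.py <<'E'
from h import *
import json
B,D=json.load(open("fit.json")); c=np.array(B[:2]); yb=np.degrees(B[2]); g=np.radians(yb-90)
red=c+.05*np.array([np.cos(g),np.sin(g)]); H=.107
M=R.from_euler("ZY",[D[2],-np.radians(25)]).as_matrix(); o=np.array([D[0],D[1],.075])
rpy=R.from_matrix(np.column_stack([-M[:,0],M[:,1],-M[:,2]])).as_euler("xyz",degrees=True)
tcp=lambda x,z,y=.045: list(M@np.array([x,y,z+H])+o)   # TCP for tube foot at cradle (x,y,z)
E
python3 - <<'E'
from place import *
np.set_printoptions(precision=3,suppress=True)
for k in ((.02,.13),(.02,.1),(.016,0)): print(np.round(tcp(*k),3),rpy,np.array(robot.inverse_kinematics(tcp(*k),list(rpy))))
up=[180,0,90+yb]
fingers.gripper_to(.75,force=40)
robot.move_to([*red,.25],up)
print("stop",robot.line_to([*red,.122],velocity=.12,f_stop=8),robot.current_tool_pos(),[*red,.122])
fingers.gripper_to(0,force=40); print("gap",robot.current_finger_gap(),robot.current_gripper_force(),robot.current_contact_force())
print("lift stop",robot.line_to([*red,.235],velocity=.1,f_stop=15)); robot.pause(.15)
print("gap",robot.current_finger_gap(),robot.current_gripper_force(),robot.current_contact_force(),robot.current_tool_pos(),robot.current_time_s())
robot.line_to([*red,.35],velocity=.15); robot.pause(.1)
im=vision.grab_frame("scene"); cv2.imwrite("pics/lift.png",im[100:400,80:480,::-1]); print(robot.current_time_s())
E
```

```text
[0.458 0.302 0.298] [180.    25.   170.45] [-41.754   5.995  -7.221  98.875  24.543  63.629  22.806]
[0.47  0.299 0.271] [180.    25.   170.45] [-42.387   7.729  -5.163 100.771  25.038  59.752  22.51 ]
[0.508 0.293 0.179] [180.    25.   170.45] [-45.377  14.947   2.653 105.718  26.429  46.682  21.365]
stop False [ 0.538 -0.242  0.123] [np.float64(0.5370875370661039), np.float64(-0.24126680710797194), 0.122]
gap 0.3665689805588533 39.70547676086426 [ 0.965 -0.109  2.937]
lift stop False
gap 0.3587647224205482 40.02859354019165 [-0.171  1.279 -0.832] [ 0.537 -0.241  0.234] 17.6583
18.725
```

View pics/lift.png

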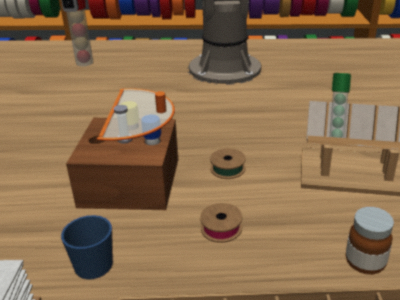

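The red tube hangs upright, its foot at about (83,62), clear of the block. The other tubes are undisturbed. Next I carry it over and place it.

```bash
python3 - <<'E'
from place import *
np.set_printoptions(precision=4,suppress=True)
q=list(rpy)
robot.move_to(tcp(.022,.16),q); robot.pause(.2)
print(robot.current_tool_pos(),tcp(.022,.16),robot.current_eef_rot(),robot.current_contact_force(),robot.current_finger_gap())
robot.line_to(tcp(.022,.1),velocity=.12); 
print("a",robot.line_to(tcp(.02,.015),velocity=.08,f_stop=6),robot.current_contact_force())
im=vision.grab_frame("wrist"); cv2.imwrite("pics/pl_w.png",im[:,:,::-1])
im=vision.grab_frame("scene"); cv2.imwrite("pics/pl_s.png",cv2.resize(im[150:300,350:550,::-1],None,fx=3,fy=3,interpolation=3))
p=robot.current_tool_pos(); print("cradle xyz of foot",M.T@(np.array(p)-o)-[0,0,H],robot.current_time_s())
E
```

```text
[0.4478 0.3024 0.3263] [np.float64(0.4470158528509354), np.float64(0.3033623464600477), np.float64(0.326281780897081)] [-179.9885   25.0062  170.3215] [-0.1341 -0.6007 -0.5237] 0.36598688384142314
a False [ 0.0287  0.8329 -1.601 ]
cradle xyz of foot [0.0203 0.0455 0.0156] 22.8833
```

View pics/pl_s.png

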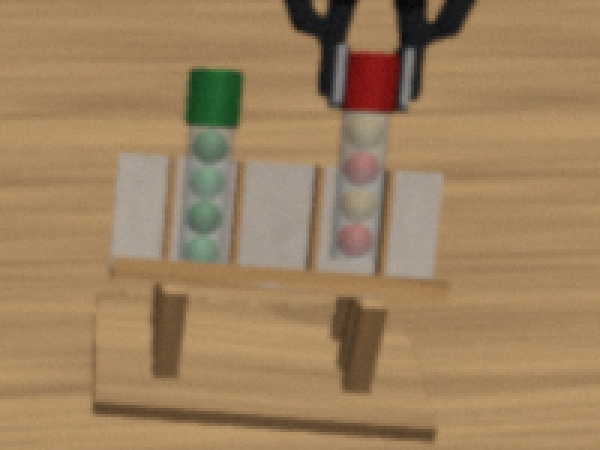

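The tube is in the free channel: foot near x≈352, between ribs at 318 and 382, and its slope matches. Now the last lowering, a hold, and the release.

```bash
python3 - <<'E'
from place import *
np.set_printoptions(precision=4,suppress=True)
foot=lambda: M.T@(np.array(robot.current_tool_pos())-o)-[0,0,H]
f0=np.array(robot.current_contact_force())
print(robot.line_to(tcp(.0165,.004),velocity=.04,f_stop=5),foot(),robot.current_contact_force()-f0)
print(robot.line_to(tcp(.0155,-.008),velocity=.02,f_stop=6),foot(),robot.current_contact_force()-f0)
robot.pause(.3); print(foot(),robot.current_contact_force()-f0,robot.current_gripper_force(),robot.current_finger_gap())
im=vision.grab_frame("scene"); cv2.imwrite("pics/pl_s2.png",im[150:300,350:550,::-1]); print(robot.current_time_s())
E
```

```text
False [0.0161 0.0447 0.0036] [-0.8682 -0.5829  0.7394]
True [0.0164 0.0456 0.0009] [-3.0712 -0.0236  5.3123]
[0.0163 0.0455 0.0009] [-2.7873 -0.3496  6.9353] 40.572781562805176 0.36793176761210694
24.0083
```

The foot met the ledge at z≈1 mm, with the contact force along the board's slope. Releasing.

```bash
python3 - <<'E'
from place import *
np.set_printoptions(precision=4,suppress=True)
fingers.gripper_to(.6); robot.pause(.4)
robot.line_to(tcp(.018,.12),velocity=.1)
robot.line_to(tcp(-.03,.2),velocity=.15); robot.pause(.5)
a=vision.grab_frame("scene")[150:300,350:550]
T=cam("top"); ft=M@[.014,.045,0]+o
b=vision.grab_frame("top")[230:380,130:330]
b=b.copy(); 
for h in (0,.125):
    u=proj(T,M@np.array([.014,.045,h])+o)[0]-[130,230]; print(u)
cv2.imwrite("pics/end.png",cv2.resize(np.hstack([a,b])[:,:,::-1],None,fx=2,fy=2,interpolation=3))
print(robot.current_time_s(),robot.current_contact_force())
E
```

```text
[66.9149 51.4609]
[42.2369 75.6608]
27.4667 [-0.24   -0.4162 -0.1739]
```

View pics/end.png

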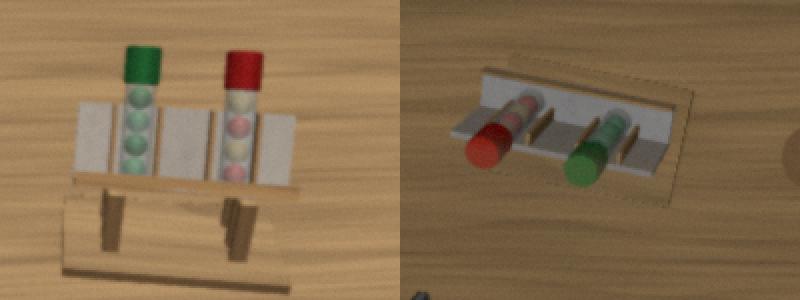

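The red tube stands in the free channel parallel to the green one: in the scene half its cap is at (244,70) and its foot at (234,175), and in the top half its cap is at (488,145), against a predicted (484,151). The gripper is clear.

```bash
python3 -c "
from station import workorder
print(workorder.close_job())"
```

```text
the job is handed in; nothing more can be done
None
```

The job is handed in, verdict not shown: the cover is turned to face the red tube, and the tube stands in the free channel, foot on the ledge and back along the board, with the gripper clear and no other tubes or counter items seen to move.

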